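# Sweep the used stoppers into the catch tray

### The job

Clear the used rubber stoppers from the lab bench: with the fingers, sweep all three along the work surface through the open mouth of the steel catch tray, until each one is wholly inside it. Only push them, do not pick any up, and leave the two glass jars and the glass dish that stand among them where they are.

Things in the scene. Friction and masses are not known exactly. Their poses are not given: they have to be found in the camera images.
- stopper1_c (a point): used rubber stopper, plain tan and slightly tapered, standing wide end down on the flat work surface: 27 mm across below, 23 mm across above, 25 mm high, 13 to 25 g, loose; the point is its centre, half-way up (12.5 mm above the surface). The three stoppers are alike.
- stopper2_c (a point): used rubber stopper, plain tan and slightly tapered, standing wide end down on the flat work surface: 27 mm across below, 23 mm across above, 25 mm high, 13 to 25 g, loose; the point is its centre, half-way up (12.5 mm above the surface). The three stoppers are alike.
- stopper3_c (a point): used rubber stopper, plain tan and slightly tapered, standing wide end down on the flat work surface: 27 mm across below, 23 mm across above, 25 mm high, 13 to 25 g, loose; the point is its centre, half-way up (12.5 mm above the surface). The three stoppers are alike.
- tray: steel catch tray fixed to the bench: three walls 30 mm high, 4 mm thick, floor level with the work surface, no lip at the open mouth. Inside 220 mm (own x) by 110 mm (own y). Origin: middle of the floor, at surface height; own z is up. Open mouth at own y = -55 mm, facing own -y (roughly the robot's right, where the stoppers are); back wall at own y = +55 mm, side walls at own x = -110 and +110 mm
- jar_wide: the wider squat glass weighing jar with ground-glass lid, 44 mm across, 50 mm high; loose; origin at the centre of its underside; a bystander that stands among the stoppers
- jar_slim: the slimmer glass weighing jar with ground-glass lid, 34 mm across, 55 mm high; loose; origin at the centre of its underside; a bystander that stands among the stoppers
- dish: small open round glass dish, 60 mm across, 15 mm high; loose; origin at the centre of its underside; a bystander that stands among the stoppers

How it is judged:
At the end, for the whole second after the job is handed in: All three stoppers rest on the floor of the tray, wholly behind its mouth line (each centre between the walls and at least 12 mm inside the mouth line), and both jars and the dish are within 15 mm of where it stood (x of stopper1_c in the frame of tray between -0.11 and 0.11 m and y of stopper1_c in the frame of tray between -0.043 and 0.055 m and height (world z) of each of stopper1_c, stopper2_c, stopper3_c below 0.022 m and linear speed of each of stopper1, stopper2, stopper3 below 0.02 m/s and x of stopper2_c in the frame of tray between -0.11 and 0.11 m and y of stopper2_c in the frame of tray between -0.043 and 0.055 m and x of stopper3_c in the frame of tray between -0.11 and 0.11 m and y of stopper3_c in the frame of tray between -0.043 and 0.055 m and distance of each of jar_wide, jar_slim, dish from where it was at the start of the episode below 0.015 m); the robot touches nothing.
It fails at once if a stopper is lifted off the work surface (its centre over 26 mm high) instead of being swept along it (height (world z) of any of stopper1_c, stopper2_c, stopper3_c above 0.026 m).
It fails at once if a jar or the dish is pushed more than 15 mm, lifted or knocked over (distance of any of jar_wide, jar_slim, dish from where it was at the start of the episode above 0.015 m or angle between any of jar_wide, jar_slim, dish's own z axis and vertical above 0.35 rad).
It also fails if it takes over 72 s, if anything falls off the work surface, if the arm or the gripper's body presses on something with over 40 N, if the wrist force passes 120 N, or if a joint passes its speed limit or range.

### The arm

A 7-joint arm with a two-finger parallel gripper is mounted at the origin on the work surface. World frame = base frame: x ahead of the robot, y to its left, z up, the work surface at z = 0. Lengths are in m, angles in rad, forces in N, time in s.
With the tool pointing down it reaches from about 0.4 to 0.85 m from the base axis. Payload 6.9 kg.
Tool frame: the origin (TCP) lies midway between the tips of the shut fingers; the grasp point (between the pads) lies behind it (ctrl.pinch_z is the z of the grasp point in the tool frame, in m); z points along the fingers, y is the direction in which the jaws open and shut (so a half turn about z gives the same grasp; the last joint's range is limited). The gripper opens to 85 mm and grips with 20 to 120 N. Pads are 22 mm wide; open, the fingers measure 114 mm over their backs; the gripper's body (76 mm by 85 mm) begins 54 mm behind the grasp point. The pads swing forward as they close: fully open they stand 13 mm farther back than shut.
Start: joints at [1.351, 0.507, -0.238, 1.5, 0.126, 1.149, -0.155], TCP at [0.199, -0.592, 0.231] pointing down, gripper open.
Joint ranges: [-3.08, 3.08], [-0.24, 2.05], [-1.43, 1.35], [0, 2.5], [-1.52, 4.66], [0.17, 1.96], [-2.89, 2.89]. Speed limits (rad/s): [2.39, 2.39, 3.14, 3.14, 3.14, 3.14, 3.14].

### API

Orientations are given as a unit quaternion [w, x, y, z].
In Python, from station import ctrl, get_state, vision, ticket, models gives the robot as it stands. Calls block until the motion is done:
- ctrl.movep(position, orientation): joint-space move of the TCP to a pose.
- ctrl.movel(position, frame=None, max_speed=0.15): straight line of the TCP; frame=None keeps the orientation; max_speed is the mean speed in m/s.
- ctrl.set_joints(angles): joint-space move.
- ctrl.ungrasp() and ctrl.close_gripper(force=None): open the fingers fully, or close them until they stop; force is the grip in N (None keeps the last).
- ctrl.pause(seconds).
- ctrl.ik(position, orientation): joint angles nearest the present ones, or None.
- get_state(): the state.
- vision.grab_frame(name): name is "side" or "top" or "wrist"; returns (picture, depth): 420x560x3 uint8, blue, green, red; 420x560 float32, m along the optical axis (not along the pixel's ray), 0 where there is no reading.
- vision.camera_info(name): a dict with "mtx" (3x3 intrinsics, pixels), "R" (3x3) and "t" (3): a world point X has camera coordinates R X + t; the wrist camera has in their place "hand_eye" (4x4, takes a point from camera to tool coordinates, whose origin is the TCP and whose axes are the flange's). Camera axes: x right, y down, z forward; pixel columns grow to the right and rows downward; lengths in m; the calibration is good to about 2 mm. A picture is of the moment at which its call begins: read the wrist's pose just before it. camera_info takes no time and is no camera call.
A pose or a line that the arm cannot do raises ctrl.Unreachable and nothing moves.
- ticket.close_job(): hands the job in, once; it reports no verdict.
Trained networks look in the newest picture that a camera, given by its name, has taken for a name from the list of things; names that differ only in an ending like _2 or _b are one class to them, and where a whole thing is asked for, a point or a joint stands for the part that bears it (a point fixed in the world has none). Each returns a list of dicts, best first, with "p" (0 to 1); they miss things now and then, are a little off and sometimes report something else, mostly with a low value. They report only what shows in the picture. A call takes as long as a camera call.
- models.recognise(camera, target): "point" ([column, row] in pixels, amid what is visible of it).
- models.masks_of(camera, target): "mask" (420x560 bool, what is visible of it) and "point" ([column, row] in pixels, amid what is visible of it).
The state is a dict: "time": time; "qpos": joint angles; "qd": joint speeds; "tau": joint torques, N m; "tcp_pos": TCP position; "eef_rot": TCP orientation; "contact_force": force on the tool from outside, world axes, zero at the start; "wrist_torque": the same for the moment, N m; "width": finger opening in m.
Only numpy, scipy, OpenCV 4.12 (cv2) and the standard library are available. Lean on these libraries where they do the work, as an engineer would, in place of code of your own. Each camera call takes 0.05 s, during which the arm holds its last target.

## Working session

There is one attempt and no reset: what is moved stays moved. The work goes in short steps, each a Python script; the robot and the scene stay as the last script left them, time stands still between calls to the robot, and variables do not carry over. Pictures are saved under pics/ and viewed, and the job is handed in when it is done.

```bash
mkdir -p pics; ls; python3 - <<'E'
from station import ctrl,get_state,vision,ticket,models
import cv2
s=get_state();print(s['time'],s['tcp_pos'],s['eef_rot'],s['width'],ctrl.pinch_z)
for c in ['top','side']:
    im,d=vision.grab_frame(c);cv2.imwrite(f'pics/{c}0.png',im)
    i=vision.camera_info(c);print(c,i)
    for n in ['stopper1_c','tray','jar_wide','jar_slim','dish']:
        print(n,[(round(r['p'],2),r['point']) for r in models.recognise(c,n)])
E
```

```text
pics
0.0 [ 0.19922669 -0.59186665  0.23042225] [-8.92659535e-04  9.86838769e-01  1.61704731e-01 -1.65010169e-04] 0.08521129419322371 -0.0187
top {'mtx': array([[519.95849072,   0.        , 279.22526332],
       [  0.        , 519.95849072, 212.18065148],
       [  0.        ,   0.        ,   1.        ]]), 'R': array([[-0.00788785, -0.99925419, -0.03780012],
       [-0.98752192,  0.01372982, -0.15688197],
       [ 0.15728395,  0.03609098, -0.98689371]]), 't': array([0.05523771, 0.55327267, 0.92537142])}
stopper1_c [(0.47, [305.6, 269.4])]
tray []
jar_wide [(0.66, [302.5, 219.3])]
jar_slim [(0.64, [394.8, 172.7])]
dish [(0.88, [362.9, 213.5]), (0.63, [267.1, 162.0])]
side {'mtx': array([[527.95692831,   0.        , 272.72287624],
       [  0.        , 527.95692831, 215.11443135],
       [  0.        ,   0.        ,   1.        ]]), 'R': array([[-0.90803241, -0.41882808,  0.00775692],
       [-0.22397072,  0.46976067, -0.85390985],
       [ 0.35399753, -0.77711514, -0.52036314]]), 't': array([0.51000002, 0.14478313, 0.72472454])}
stopper1_c [(0.73, [369.0, 180.3]), (0.51, [330.7, 234.9])]
tray [(0.77, [175.4, 326.9])]
jar_wide [(0.66, [283.6, 218.3])]
jar_slim [(0.88, [275.2, 166.4])]
dish [(0.91, [300.4, 193.2])]
```

View pics/top0.png

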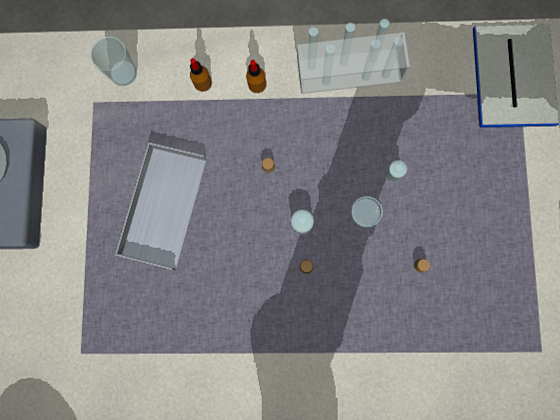

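View pics/side0.png

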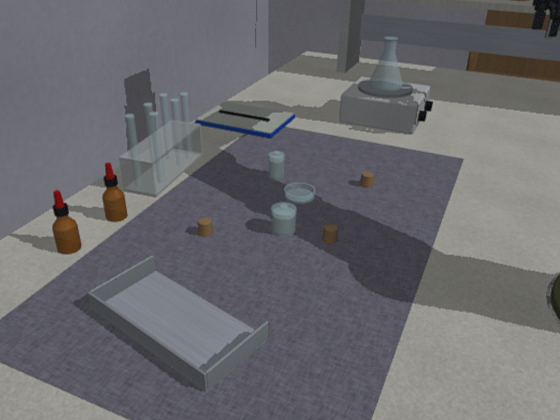

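The top view shows stoppers at (268,163), (306,267) and (423,265), the jars at (302,221) and (398,169), the dish at (367,212), and the tray on the left with its mouth to the right. Next I'll localize them from both views.

```bash
cat > h.py <<'E'
import numpy as np,cv2
from station import ctrl,get_state,vision,ticket,models
def ray(c,uv,z):
    i=vision.camera_info(c);K,R,t=i['mtx'],i['R'],i['t']
    o=-R.T@t;d=R.T@np.linalg.inv(K)@np.array([uv[0],uv[1],1.]);return o+d*(z-o[2])/d[2]
def proj(c,X):
    i=vision.camera_info(c);p=i['mtx']@(i['R']@np.asarray(X)+i['t']);return p[:2]/p[2]
E
python3 - <<'E'
from h import *
H={'stopper1_c':.0125,'jar_wide':.025,'jar_slim':.027,'dish':.0075}
for c in ['top','side']:
    im,d=vision.grab_frame(c)
    for n in H:
        for r in models.masks_of(c,n):
            m=r['mask'];ys,xs=np.nonzero(m)
            uv=[(xs.min()+xs.max())/2,(ys.min()+ys.max())/2]
            print(c,n,round(r['p'],2),m.sum(),uv,ray(c,uv,H[n]).round(4)[:2])
    # tan colour
    hsv=cv2.cvtColor(im,cv2.COLOR_BGR2HSV)
    m=cv2.inRange(hsv,(5,80,40),(25,255,255));n,l,s,ce=cv2.connectedComponentsWithStats(m)
    for k in range(1,n):
        if s[k,4]>30: print(c,'tan',s[k],ce[k].round(1),ray(c,ce[k],.0125 if c=='side' else .018).round(4))
im,d=vision.grab_frame('top')
cv2.imwrite('pics/tray.png',cv2.resize(im[125:285,100:225],None,fx=3.7,fy=3.7,interpolation=cv2.INTER_CUBIC))
E
```

```text
top stopper1_c 0.6 137 [np.float64(306.0), np.float64(266.5)] [0.4541 0.0005]
top jar_wide 0.77 420 [np.float64(301.5), np.float64(222.0)] [0.5376 0.0078]
top jar_slim 0.92 347 [np.float64(396.0), np.float64(171.5)] [ 0.6321 -0.1737]
top dish 0.77 746 [np.float64(367.0), np.float64(211.5)] [ 0.5588 -0.1186]
top tan [190  66  22  25 340] [201.2  79.7] [0.8301 0.2051 0.018 ]
top tan [246  68  20  25 327] [256.3  81.6] [0.8234 0.0941 0.018 ]
top tan [262 158  13  15 145] [267.7 164.8] [0.6518 0.072  0.018 ]
top tan [414 259  16  13 164] [421.6 265. ] [ 0.4545 -0.2151  0.018 ]
top tan [300 260  13  13 136] [305.9 266.2] [0.4544 0.0007 0.018 ]
side stopper1_c 0.66 270 [np.float64(329.5), np.float64(234.0)] [ 4.576e-01 -3.000e-04]
side jar_wide 0.9 764 [np.float64(283.5), np.float64(219.0)] [0.5381 0.0078]
side jar_slim 0.71 425 [np.float64(276.0), np.float64(165.0)] [ 0.6343 -0.1728]
side tan [486  10  48  18 663] [509.3  18.7] [ 0.3131 -2.0614  0.0125]
side tan [542  15   8  15  78] [545.5  21.9] [ 0.16   -2.0597  0.0125]
side tan [ 467   52   93   30 1770] [514.2  66. ] [ 0.2424 -1.2266  0.0125]
side tan [360 172  13  15 163] [366.7 179.3] [ 0.4571 -0.2191  0.0125]
side tan [103 185  24  37 679] [114.3 203.9] [0.8448 0.0739 0.0125]
side tan [ 53 214  28  40 840] [ 66.3 234.7] [0.8503 0.189  0.0125]
side tan [198 218  15  19 230] [205.  227.1] [0.6557 0.0706 0.0125]
side tan [323 225  15  19 236] [330.  233.8] [ 0.4571 -0.0011  0.0125]
```

View pics/tray.png

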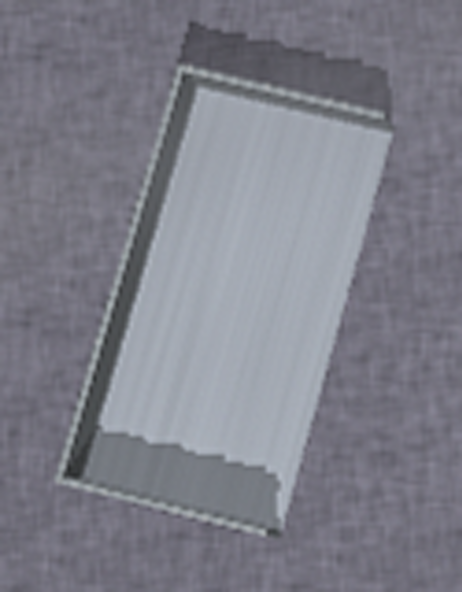

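```bash
python3 - <<'E'
from h import *
px={'BL+':(180,66,.03),'BL-':(58,481,.03),'M-':(280,536,.0),'M+':(393,130,0),'M+rim':(386,118,.03),'M-rim':(272,534,.03)}
P={k:ray('top',(100+(a+.5)/3.7-.5,125+(b+.5)/3.7-.5),z) for k,(a,b,z) in px.items()}
for k in P:print(k,P[k].round(4))
e=lambda a,b:np.linalg.norm(P[a]-P[b])
print(e('BL+','BL-'),e('M+','M-'),e('M+rim','M-rim'),e('BL+','M+rim'),e('BL-','M-rim'))
for a,b in (('BL+','BL-'),('M+rim','M-rim'),('M+','M-'),('BL+','M+rim'),('BL-','M-rim')):
    v=P[a]-P[b];print(np.degrees(np.arctan2(v[1],v[0])))
im,d=vision.grab_frame('wrist');cv2.imwrite('pics/w0.png',im)
E
```

```text
BL+ [0.6977 0.3048 0.03  ]
BL- [0.4791 0.3608 0.03  ]
M- [0.4515 0.2528 0.    ]
M+ [0.6689 0.1965 0.    ]
M+rim [0.6674 0.1949 0.03  ]
M-rim [0.4511 0.2498 0.03  ]
0.2256568090410176 0.22454772484188756 0.22322377925458645 0.11405004889921697 0.11454407207589572
-14.375873025356693
-14.244505117436914
-14.514923548432783
74.59417219971384
75.81598265280272
```

```bash
python3 - <<'E'
from h import *
ctrl.close_gripper()
im,d=vision.grab_frame('wrist');cv2.imwrite('pics/w1.png',im)
i=vision.camera_info('wrist');print(i)
s=get_state();print(s['time'],s['width'],s['tcp_pos'])
# project TCP
he=np.linalg.inv(i['hand_eye'])
for p in ([0,0,0],[.011,0,0],[0,.0145,0]):
    c=he@np.r_[p,1];q=i['mtx']@c[:3];print(q[:2]/q[2])
def q(yaw):return [0,np.cos(yaw/2),np.sin(yaw/2),0]
for dirdeg in (67,97,85):
  for y0 in (dirdeg,dirdeg-180,dirdeg-90,dirdeg+90):
    y=np.radians(y0)
    print(dirdeg,y0,[None if (j:=ctrl.ik(p,q(y))) is None else np.round(j,2).tolist() for p in ([.456,-.26,.006],[.654,.03,.006],[.63,.25,.006],[.5,.27,.006],[.443,-.03,.1])])
E
```

```text
{'mtx': array([[327.72703804,   0.        , 284.76218883],
       [  0.        , 327.72703804, 208.11960028],
       [  0.        ,   0.        ,   1.        ]]), 'hand_eye': array([[-2.17044471e-04, -9.58548463e-01, -2.84929461e-01,
         7.24387304e-02],
       [ 9.99999976e-01, -2.01631383e-04, -8.34277173e-05,
         7.16660885e-04],
       [ 2.25187890e-05, -2.84929472e-01,  9.58548484e-01,
        -1.41275126e-01],
       [ 0.00000000e+00,  0.00000000e+00,  0.00000000e+00,
         1.00000000e+00]])}
2.0167 -1.2909285398604656e-05 [ 0.1994369  -0.59231444  0.23127061]
[283.29688533 269.40390387]
[283.26173712 248.06344425]
[313.74739181 269.39823914]
67 67 [[0.72, 0.67, -0.38, 2.01, 0.46, 0.54, -0.39], [0.2, 0.82, -0.49, 1.65, 0.5, 0.8, -0.92], [-0.09, 0.87, -0.6, 1.58, 0.59, 0.88, -1.31], [-0.16, 0.76, -0.61, 1.9, 0.65, 0.7, -1.56], [0.44, 0.45, -0.6, 2.13, 0.41, 0.67, -0.84]]
67 -113 [[0.3, 0.67, 0.27, 2.02, -0.35, 0.5, -2.72], [0.51, 1.1, -1.23, 1.65, 1.09, 1.23, 1.77], [0.16, 1.12, -1.23, 1.58, 1.09, 1.26, 1.48], [0.12, 1.02, -1.23, 1.89, 1.1, 1.12, 1.18], [0.79, 0.67,
[... 1666 characters left out ...]
7]]
85 -95 [[0.35, 0.66, 0.19, 2.02, -0.25, 0.49, -2.51], [0.51, 1.1, -1.23, 1.65, 1.09, 1.23, 2.09], [0.16, 1.12, -1.23, 1.58, 1.09, 1.26, 1.79], [0.12, 1.02, -1.23, 1.89, 1.1, 1.12, 1.5], [-0.69, 0.68, 1.15, 2.15, -0.85, 0.88, -2.25]]
85 -5 [[0.57, 0.65, -0.15, 2.01, 0.2, 0.49, -1.38], [0.03, 0.78, -0.2, 1.65, 0.21, 0.73, -1.93], [-0.25, 0.82, -0.29, 1.58, 0.3, 0.79, -2.32], [-0.31, 0.71, -0.36, 1.9, 0.41, 0.61, -2.59], [0.28, 0.42, -0.37, 2.13, 0.26, 0.63, -1.93]]
85 175 [[0.93, 0.75, -0.73, 2.01, 0.79, 0.69, 1.17], [0.4, 0.94, -0.9, 1.65, 0.86, 1.0, 0.68], [-0.02, 0.91, -0.74, 1.58, 0.71, 0.94, 0.48], [-0.08, 0.8, -0.76, 1.89, 0.78, 0.77, 0.2], [0.63, 0.53, -0.9, 2.13, 0.61, 0.76, 0.81]]
```

View pics/w1.png

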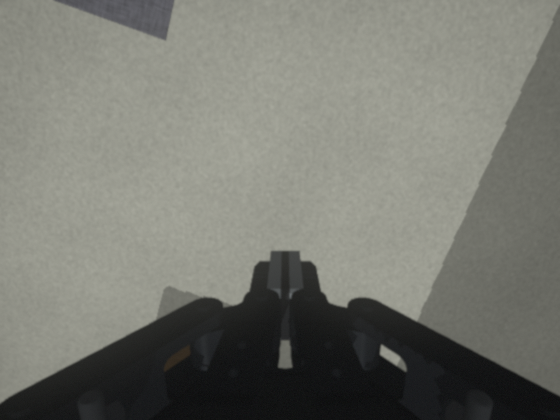

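```bash
cat >> h.py <<'E'
def q(yaw):return [0,np.cos(yaw/2),np.sin(yaw/2),0]
C=np.array([.5736,.2763]);ex=np.array([.9686,-.2487]);ey=np.array([.2487,.9686])
def tf(p):p=np.asarray(p)[:2]-C;return np.round([p@ex,p@ey],4)
OFF=.0245;Z=.006
def approach(S,T,gap=.02):
    S,T=map(np.array,(S,T));u=(T-S)/np.linalg.norm(T-S);yaw=np.arctan2(u[1],u[0])
    b=S-u*(OFF+gap)
    ctrl.movep([*b,.12],q(yaw));ctrl.movel([*b,Z],max_speed=.12)
    return u
def push(S,T,u,frac):
    S,T=map(np.array,(S,T));p=S+(T-S)*frac-u*OFF
    ctrl.movel([*p,Z],max_speed=.08);st()
def st():
    s=get_state();print('t',round(s['time'],1),s['tcp_pos'].round(4),'F',np.round(s['contact_force'],1))
def look(name):
    for c in ['top','side']:
        im,d=vision.grab_frame(c);cv2.imwrite(f'pics/{name}_{c}.png',im)
        m=cv2.inRange(cv2.cvtColor(im,cv2.COLOR_BGR2HSV),(5,80,40),(25,255,255));n,l,s,ce=cv2.connectedComponentsWithStats(m)
        for k in range(1,n):
            if s[k,4]>25:
                X=ray(c,ce[k],.0125 if c=='side' else .018)
                if .35<X[0]<.75 and -.4<X[1]<.4:print(c,s[k,4],X[:2].round(4),'tray',tf(X))
def wl(name):
    im,d=vision.grab_frame('wrist');cv2.imwrite(f'pics/{name}.png',im)
E
python3 - <<'E'
from h import *
S=[.654,.0713];T=C+.06*ex+.005*ey
u=approach(S,T);st();wl('a0')
push(S,T,u,.5);wl('a1');look('a')
E
```

```text
t 5.9 [0.6594 0.0273 0.0069] F [-0.1  0.8  0.6]
t 7.5 [0.6463 0.1436 0.0059] F [-0.5  0.1  0.4]
top 30 [0.6348 0.1721] tray [ 0.0852 -0.0857]
side 161 [ 0.4569 -0.2193] tray [ 0.0103 -0.5091]
side 232 [ 0.4569 -0.0006] tray [-0.0441 -0.2972]
side 291 [0.6462 0.1667] tray [ 0.0976 -0.0881]
```

View pics/a1.png

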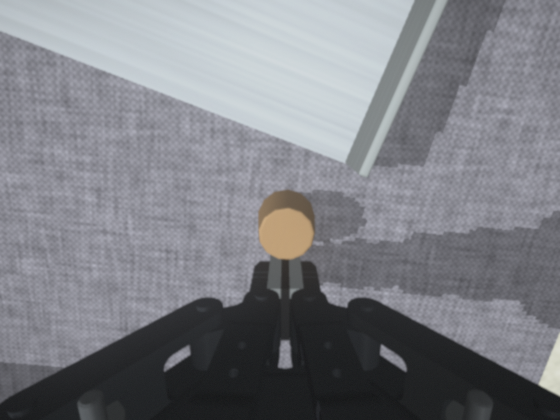

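View pics/a_side.png

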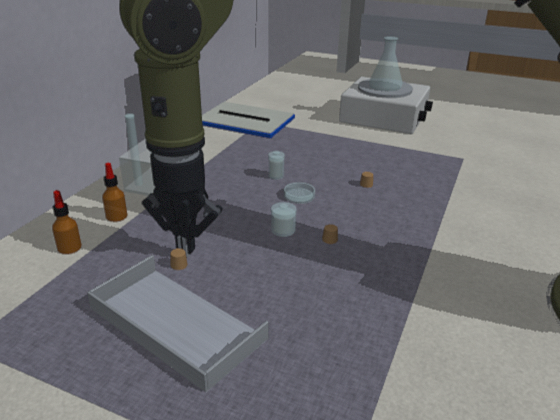

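The stopper sits upright and centred ahead of the fingers, at column 287 in the wrist view. The tray wall end at column 355 stays clear of its path, so I'll continue.

```bash
python3 - <<'E'
from h import *
S=[.654,.0713];T=C+.06*ex+.005*ey
u=(T-S)/np.linalg.norm(T-S)
push(S,T,u,1);wl('a2')
p=get_state()['tcp_pos'].copy();p[:2]-=u*.03;ctrl.movel(p,max_speed=.15);p[2]=.12;ctrl.movel(p,max_speed=.2)
S=np.array([.4565,0.]);T=C+.01*ey
u=approach(S,T);st()
push(S,T,u,.45);wl('b1');look('b')
E
```

```text
t 9.1 [0.6359 0.2409 0.0059] F [ 0.9  0.2 -0.9]
t 12.5 [ 0.4397 -0.0409  0.0063] F [ 0.   0.1 -0.2]
t 14.7 [0.5008 0.1057 0.006 ] F [ 0.3 -0.1  0.5]
top 131 [0.6313 0.2656] tray [0.0585 0.0039]
side 162 [ 0.457  -0.2193] tray [ 0.0103 -0.509 ]
side 297 [0.5095 0.1274] tray [-0.0251 -0.1602]
side 348 [0.6352 0.2647] tray [0.0626 0.0041]
```

View pics/b1.png

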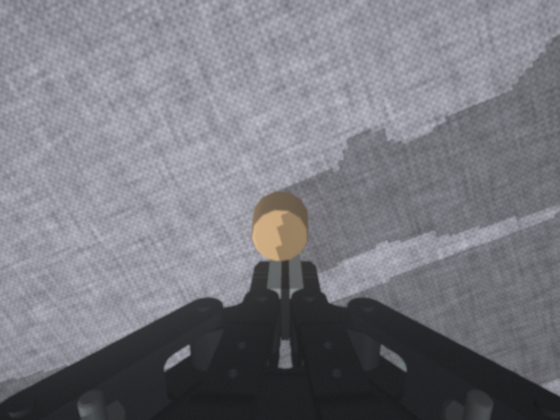

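View pics/b_side.png

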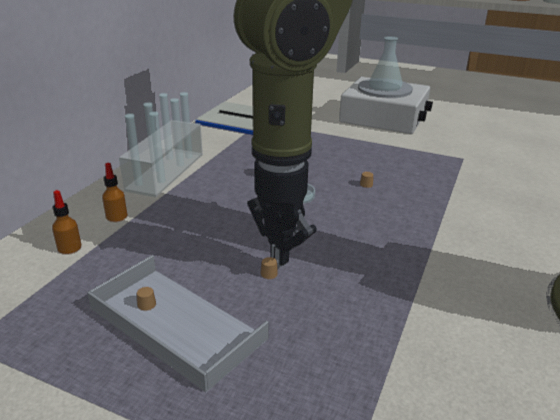

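Stopper 1 is in the tray at about (0.06, 0.004) in the tray frame. Stopper 2 is about 5 px (2.5 mm) left of the finger centre, which is acceptable.

```bash
python3 - <<'E'
from h import *
S=np.array([.4565,0.]);T=C+.01*ey
u=(T-S)/np.linalg.norm(T-S)
push(S,T,u,1);wl('b2')
p=get_state()['tcp_pos'].copy();p[:2]-=u*.03;ctrl.movel(p,max_speed=.15);p[2]=.12;ctrl.movel(p,max_speed=.2)
S=np.array([.4565,-.2175]);T=np.array([.450,.05])
u=approach(S,T);st();wl('c0')
push(S,T,u,.5);wl('c1');look('c')
E
```

```text
t 17.1 [0.5666 0.263  0.006 ] F [ 0.4 -0.1 -0.4]
t 21.1 [ 0.4581 -0.262   0.0066] F [-0.4 -0.7 -0.7]
t 23.3 [ 0.4538 -0.1086  0.0059] F [-0.2  0.6 -0.4]
top 131 [0.6313 0.2656] tray [0.0585 0.0039]
top 147 [0.5721 0.2845] tray [-0.0035  0.0076]
top 84 [ 0.4517 -0.0788] tray [-0.0297 -0.3743]
side 213 [ 0.4554 -0.0874] tray [-0.024  -0.3816]
side 349 [0.6352 0.2647] tray [0.0626 0.0041]
side 383 [0.5753 0.2845] tray [-0.0004  0.0084]
```

View pics/c1.png

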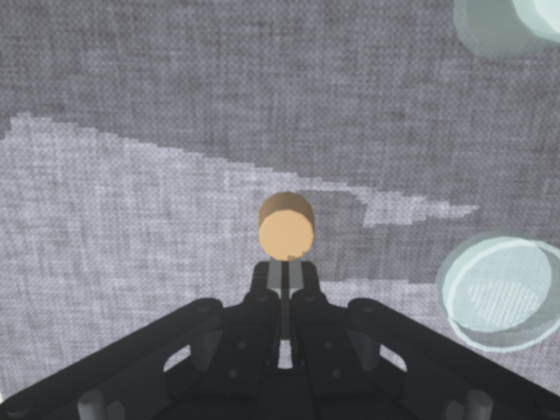

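View pics/c_side.png

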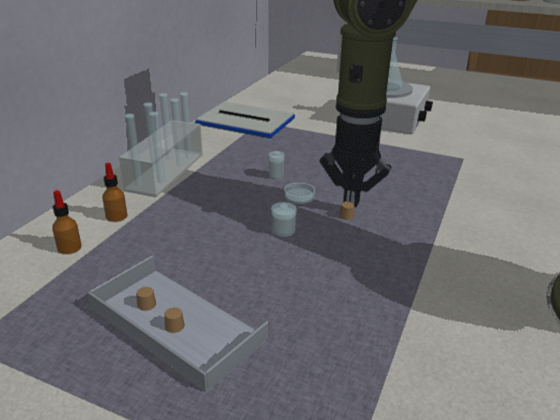

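Stoppers 1 and 2 are in the tray. Stopper 3 is centred on the fingers at (287,230), clear of the dish and of the jar at the upper right. I'll finish this leg, then make the turn.

```bash
python3 - <<'E'
from h import *
S=np.array([.4565,-.2175]);T=np.array([.450,.05])
u=(T-S)/np.linalg.norm(T-S)
push(S,T,u,1)
p=get_state()['tcp_pos'].copy();p[:2]-=u*.03;ctrl.movel(p,max_speed=.15);p[2]=.12;ctrl.movel(p,max_speed=.2)
S=T;T=C-.06*ex+.008*ey
look('d');u=approach(S,T);push(S,T,u,.4);wl('d1');look('d2')
E
```

```text
t 25.2 [0.4506 0.025  0.0059] F [-0.9 -1.   0. ]
top 129 [0.6313 0.2657] tray [0.0585 0.0041]
top 147 [0.5721 0.2845] tray [-0.0035  0.0076]
side 257 [0.4522 0.0479] tray [-0.0608 -0.2514]
side 349 [0.6353 0.2647] tray [0.0627 0.0041]
side 379 [0.5754 0.2844] tray [-0.0003  0.0083]
t 29.6 [0.4705 0.1254 0.006 ] F [-0.1  0.4 -0. ]
top 131 [0.6313 0.2656] tray [0.0585 0.0039]
top 147 [0.5721 0.2845] tray [-0.0035  0.0076]
side 319 [0.4771 0.1478] tray [-0.0615 -0.1485]
side 349 [0.6353 0.2647] tray [0.0626 0.0041]
side 381 [0.5754 0.2845] tray [-0.0003  0.0084]
```

View pics/d1.png

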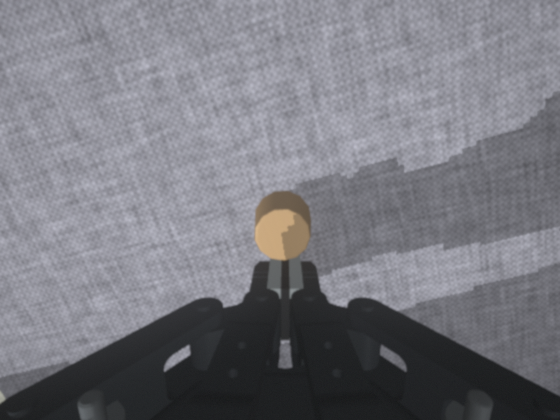

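Stopper 3 is centred on the fingers at (283,232). I'll finish the push, retreat and check.

```bash
python3 - <<'E'
from h import *
S=np.array([.450,.05]);T=C-.06*ex+.008*ey
u=(T-S)/np.linalg.norm(T-S)
push(S,T,u,1)
p=get_state()['tcp_pos'].copy();p[:2]-=u*.03;ctrl.movel(p,max_speed=.15);p[2]=.15;ctrl.movel(p,max_speed=.2)
ctrl.movep([.42,-.25,.22],q(np.radians(80)));st();look('e')
for c in ['top','side']:
    for n,h in {'jar_wide':.025,'jar_slim':.027,'dish':.0075}.items():
        for r in models.masks_of(c,n)[:1]:
            ys,xs=np.nonzero(r['mask']);print(c,n,round(r['p'],2),ray(c,[(xs.min()+xs.max())/2,(ys.min()+ys.max())/2],h)[:2].round(4))
E
```

```text
t 31.8 [0.5111 0.2749 0.006 ] F [-0.4  0.6  0.2]
t 34.9 [ 0.4206 -0.249   0.2199] F [ 0.  -0.2 -0.4]
top 131 [0.6313 0.2656] tray [0.0585 0.0039]
top 148 [0.5722 0.2845] tray [-0.0034  0.0076]
top 152 [0.5152 0.297 ] tray [-0.0617  0.0056]
side 350 [0.6353 0.2648] tray [0.0626 0.0042]
side 382 [0.5754 0.2845] tray [-0.0003  0.0084]
side 413 [0.5175 0.2971] tray [-0.0595  0.0062]
top jar_wide 0.82 [0.5376 0.0078]
top jar_slim 0.83 [ 0.6321 -0.1746]
top dish 0.77 [ 0.5568 -0.1176]
side jar_wide 0.77 [0.539 0.01 ]
side jar_slim 0.72 [ 0.6342 -0.1703]
side dish 0.68 [ 0.5614 -0.117 ]
```

View pics/e_top.png

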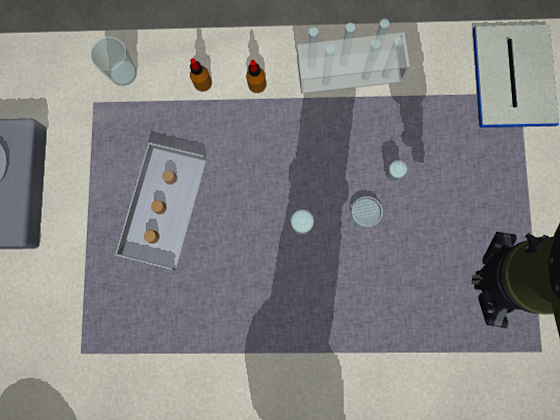

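View pics/e_side.png

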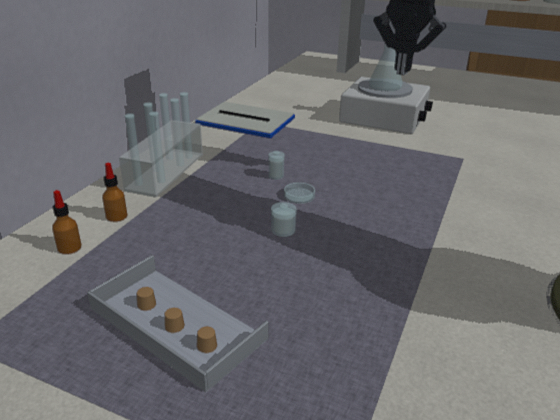

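All three stoppers stand in the tray at (169,176), (158,206) and (151,236) in the top view, and the jars and dish are where they were.

```bash
python3 -c "
from station import ticket
print(ticket.close_job())"
```

```text
the job is handed in; nothing more can be done
None
```

All three stoppers are in the tray. I swept them in one at a time with the closed fingers, without lifting any, and handed the job in at about 35 s of the 72 s allowed. No verdict was reported.

- **Stoppers:** both cameras put them upright at about (0.06, 0.004), (0.00, 0.008) and (-0.06, 0.006) m in the tray frame. That is about 45 mm inside the nearest limits. The two cameras agree to about 4 mm.
- **Jars and dish:** every before-and-after comparison is within about 3 mm, which is measurement noise. The dish was compared only in the top view, because the side camera gave no starting mask for it.
- **Robot:** the arm is clear of everything, and the contact forces I read stayed at about 1 N. No checks failed.

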